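# Hang the headset on the long fold-out hook

## Task

The grey board at the back of the repair bench carries two steel hooks that fold flat against it. Swing the longer hook fully out so that it points straight away from the board, then hang the test headset on it by its headband and let go. Leave the shorter hook folded and the other things on the bench where they are.

Things in the scene. Friction and masses are not known exactly. Their poses are not given: they have to be found in the camera images.
- long_arm (a joint): Angle of the long hook's arm about its upright hinge: 0 = folded flat along the board, 1.57 = pointing straight out from the board towards the robot (stop at 1.60). It swings level, clockwise seen from above as it opens, and stays where it is left (light friction, about 0.6 N at the pin).
- long_hinge (a point): Point on the long hook's hinge axis, level with the top of its arm, 200 mm above the bench. It does not turn with the arm: -x points straight out from the board, -y along the board to the arm's folded position, z up. The board's face is 38 mm behind (+x), its top edge 20 mm above. The lugs holding the hinge are 14 mm wide, reach 13 mm above this point and run from it to the board.
- long_pin (a point): Middle of the upright round pin (12 mm diameter) at the free end of the long arm, 110 mm from the hinge. The pin rises 30 mm above the top of the arm; this point is 15 mm above the top of the arm. The arm is a flat steel bar 20 mm wide and 10 mm thick.
- long_seat (a point): Point on the top of the long arm, half-way (55 mm) between hinge and pin, where the headband should rest. Turns with the arm: its -y axis points along the arm from hinge to pin, z up.
- short_arm (a joint): Angle of the short hook's arm, same meaning as for the long one. It starts folded or nearly so and is to stay folded.
- short_pin (a point): Middle of the upright pin at the end of the short arm, which is 60 mm long from hinge to pin and otherwise like the long one, at the same height on the same board.
- headset_band (a point): Centre of the padded top of the black headset's band (rigid, about 220 g); it stands on its two ear cups. The pad is 34 mm wide along x, 74 long along y (ear to ear), 16 thick, flat below; this point is its middle, 145 mm above the underside of the cups. From the pad's ends the band slopes down to the cups: 72 mm tall, 64 wide along x, free gap 114 between them, 194 over their outsides.
Mind the look-alikes: they are no part of the job. What is shaped like the part that bears headset_band but purple is not meant.

How it is judged:
On the way:
1. the long hook is swung out from the board (value of joint long_arm above 1.35 rad and velocity of joint long_arm below 0.3 rad/s), for 0.2 s.
At the end, for the whole second after the job is handed in: The long hook is out (over 1.3 rad) and still, the short one folded (under 0.3 rad), and the headset hangs upright (within 0.3 rad), slower than 0.15 m/s, on the long arm: band centre within 35 mm sideways and 50 mm along the arm of the seat point, 3 to 20 mm above the arm's top (value of joint long_arm above 1.3 rad and value of joint short_arm below 0.3 rad and x of headset_band in the frame of long_seat between -0.035 and 0.035 m and y of headset_band in the frame of long_seat between -0.05 and 0.05 m and z of headset_band in the frame of long_seat between 0.003 and 0.02 m and angle between headset_band's own z axis and vertical below 0.3 rad and velocity of joint long_arm below 0.1 rad/s and linear speed of headset below 0.15 m/s); the robot touches nothing.
It fails at once if the short hook is swung out (value of joint short_arm above 0.5 rad).
It fails at once if a bystander is shifted by more than 40 mm (distance of any of air_can, tape_roll, screw_tray, driver from where it was at the start of the episode above 0.04 m).
It also fails if it takes over 64 s, if anything falls off the work surface, if the arm or the gripper's body presses on something with over 40 N, if the wrist force passes 120 N, or if a joint passes its speed limit or range.

## Robot

A 7-joint arm with a two-finger parallel gripper is mounted at the origin on the work surface. World frame = base frame: x ahead of the robot, y to its left, z up, the work surface at z = 0. Lengths are in m, angles in rad, forces in N, time in s.
With the tool pointing down it reaches from about 0.4 to 0.875 m from the base axis. Payload 6.5 kg.
Tool frame: the origin (TCP) lies at the very end of the fingers, on their centre line; the grasp point (between the pads) lies r.grasp_offset behind it (r.grasp_offset is the distance from the TCP to the grasp point, in m); z points along the fingers, y is the direction in which the jaws open and shut (so a half turn about z gives the same grasp; the last joint's range is limited). The gripper opens to 88 mm and grips with 3 to 60 N. Pads are 18 mm wide; open, the fingers measure 123 mm over their backs; the gripper's body (75 mm by 187 mm) begins 45 mm behind the grasp point.
Start: joints at [1.035, 0.536, -0.004, 1.538, 0.003, 1.067, -0.071], TCP at [0.294, -0.58, 0.239] pointing down, gripper open.
Joint ranges: [-2.7, 2.7], [-0.37, 2.16], [-1.27, 1.26], [0.24, 2.4], [-1.31, 4.45], [0.19, 1.91], [-2.76, 2.76]. Speed limits (rad/s): [2.39, 2.39, 3.14, 3.14, 3.14, 3.14, 3.14].

## Interface

Orientations are given as a unit quaternion [x, y, z, w].
In Python, from station import r, viewer, workorder, recognise, tip_of gives the robot as it stands.
- The arm moves only by the shell command python3 -m inch 'ROWS' [FORCE]. ROWS is a JSON object of lists of equal length, an entry for each row: "linear": the shift along the tool's x, y, z in units of 40 mm (1.0 is 40 mm), a list of three; "twist": the turn, a rotation vector about the tool's x, y, z in units of 6 degrees (1.0 is 6 degrees), a list of three; "fingers": the closure, from 0 (fully open) to 1 (shut). In form: {"linear": [[x, y, z], ...], "twist": [[rx, ry, rz], ...], "fingers": [fingers, ...]}. A call has 1 to 10 rows; each row shifts and turns the pose as measured when the row begins, along the tool's axes as they then stand; what a row does not reach is not made up. A row lasts 1/12 s, in which the tool goes at most 41.7 mm and 7.16 degrees, less where a joint would pass 70% of its speed; a pose out of reach is approached as far as the arm can. A call is refused whole if a number of a shift passes 1 or a number of a turn 1, either way. A call with a gripper value outside its range is refused whole. The fingers move at their own pace and stop on an object; FORCE is the grip in N (left out, the last holds). Time passes only in rows, so rows that do not move let the fingers close. It gives the time, the measured TCP pose, the force and the opening at its end, in the units of the state.
- r.get_obs(): the state, without advancing time (a new reading comes with each control period).
- viewer.snapshot(name): name is "scene" or "side" or "wrist"; returns a dict with "image" (384x512x3 uint8, blue, green, red), "range_z" (384x512 float32, m along the optical axis (not along the pixel's ray), 0 where there is no reading), "mtx" (3x3 intrinsics, pixels), "D" ([k1, k2, p1, p2, k3] as OpenCV has them; the pictures are not rectified), "eye" and "attitude" of the camera in the world. Camera axes: x right, y down, z forward; pixel columns grow to the right and rows downward; lengths in m; the calibration is good to about 2 mm. A picture is of the moment at which its call begins.
- workorder.close_job(): hands the job in, once; it reports no verdict.
Trained networks look in a picture, given as the dict that the camera call returned (one of the last four; its "shot" number tells which), for a name from the list of things; names that differ only in an ending like _2 or _b are one class to them, and where a whole thing is asked for, a point or a joint stands for the part that bears it (a point fixed in the world has none). Each returns a list of dicts, best first, with "p" (0 to 1); they miss things now and then, are a little off and sometimes report something else, mostly with a low value. They report only what shows in the picture. A call takes as long as a camera call. They do not tell look-alikes from the thing itself.
- recognise(query, picture): "centre" ([x, y, z] in m, in the coordinates of the camera as it stood for that picture, good to about 4 mm: the middle of the surface that is visible of it).
- tip_of(query, picture): "centre" ([x, y, z] in m, in the coordinates of the camera as it stood for that picture, good to about 4 mm: a listed point, or the origin of a listed thing).
The state is a dict: "clock": time; "joints": joint angles; "dq": joint speeds; "effort": joint torques, N m; "tcp_pos": TCP position; "tcp_rot": TCP orientation; "contact_force": force on the tool from outside, world axes, zero at the start; "ft_torque": the same for the moment, N m; "grip_width": opening from 0.0 (shut) to 1.0 (fully open).
Only numpy, scipy, OpenCV 4.12 (cv2) and the standard library are available. Lean on these libraries where they do the work, as an engineer would, in place of code of your own. Each camera call takes 0.05 s, during which the arm holds its last target. There are 200 camera calls.

## Working session

There is one attempt and no reset: what is moved stays moved. The work goes in short steps, Python scripts to look and compute and a shell command to move; the robot and the scene stay as the last step left them, time stands still between calls to the robot, and variables do not carry over. Pictures are saved under pics/ and viewed, about 8 in all and at most 12, crops included, and the job is handed in when it is done.

```bash
ls; mkdir -p pics
cat > h.py <<'E'
import numpy as np, cv2
from scipy.spatial.transform import Rotation as R
from station import r, viewer, workorder, recognise, tip_of
def rot(a):
    a=np.array(a,float)
    return a if a.shape==(3,3) else R.from_quat(a).as_matrix()
def w(s,c): return rot(s["attitude"])@np.array(c)+np.array(s["eye"])
def px(s,p):
    c=rot(s["attitude"]).T@(np.array(p)-s["eye"])
    return cv2.projectPoints(c.reshape(1,3),np.zeros(3),np.zeros(3),np.array(s["mtx"]),np.array(s["D"]))[0].ravel()
def find(s,names,f=tip_of,n=3):
    for q in names:
        for d in f(q,s)[:n]:
            p=w(s,d["centre"]); print(f.__name__,q,round(d["p"],2),p.round(3),px(s,p).round())
def cloud(s):
    h,wd=s["range_z"].shape; u,v=np.meshgrid(np.arange(wd),np.arange(h))
    n=cv2.undistortPoints(np.stack([u,v],-1).reshape(-1,1,2).astype(np.float64),np.array(s["mtx"]),np.array(s["D"])).reshape(h,wd,2)
    z=s["range_z"][...,None]; c=np.concatenate([n*z,z],-1)
    return c@rot(s["attitude"]).T+np.array(s["eye"])
def pose():
    o=r.get_obs(); M=rot(o["tcp_rot"]); print(o["clock"],np.round(o["tcp_pos"],3),"x",M[:,0].round(3),"y",M[:,1].round(3),"z",M[:,2].round(3),o["grip_width"],np.round(o["joints"],2),np.round(o["contact_force"],1)); return o,M
E
python3 - <<'E'
from h import *
pose(); print(r.grasp_offset)
ss=[viewer.snapshot(n) for n in("scene","side")]
for s in ss:
    print(s["attitude"],s["eye"]); find(s,["long_hinge","long_pin","long_seat","short_pin","headset_band"])
cv2.imwrite("pics/a.png",ss[0]["image"]); cv2.imwrite("pics/b.png",ss[1]["image"])
E
```

```text
pics
0.0 [ 0.294 -0.579  0.238] x [ 0.892  0.453 -0.   ] y [ 0.453 -0.892 -0.002] z [-0.001  0.001 -1.   ] 1.0010356987213223 [ 1.03  0.54 -0.    1.54  0.    1.07 -0.07] [-0.7 -0.3 -0.1]
0.0187
[ 0.91828756  0.27919815 -0.07745197 -0.26981019] [ 0.89219131 -0.36925672  1.24976458]
call long_hinge 0.82 [ 0.637 -0.13   0.205] [220. 305.]
call long_pin 0.93 [ 0.627 -0.242  0.221] [186. 341.]
call long_seat 0.88 [ 0.636 -0.192  0.204] [204. 327.]
call short_pin 0.5 [ 0.625 -0.023  0.216] [241. 266.]
call headset_band 0.93 [0.528 0.302 0.145] [277. 174.]
call headset_band 0.81 [0.375 0.659 0.146] [294.  83.]
[ 0.87668933 -0.06455615  0.04562693 -0.47451714] [ 0.38083471 -0.6169464   0.72155811]
call long_hinge 0.81 [ 0.636 -0.134  0.2  ] [334. 274.]
call long_pin 0.9 [ 0.632 -0.241  0.214] [352. 311.]
call long_seat 0.87 [ 0.633 -0.185  0.201] [341. 292.]
call short_pin 0.71 [ 0.629 -0.026  0.22 ] [315. 233.]
call headset_band 0.95 [0.378 0.659 0.143] [197. 143.]
call headset_band 0.77 [0.53  0.299 0.147] [250. 188.]
call headset_band 0.21 [ 0.635 -0.187  0.202] [342. 292.]
```

```bash
sleep 1
```

```text
(no output)
```

View pics/a.png

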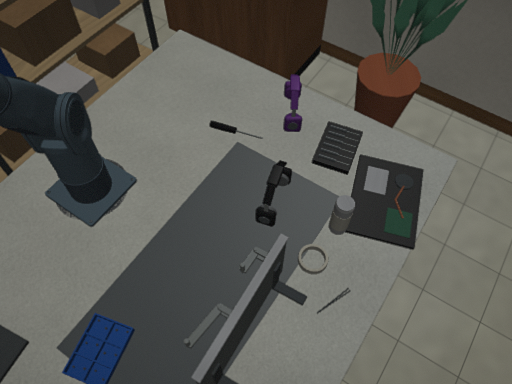

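View pics/b.png

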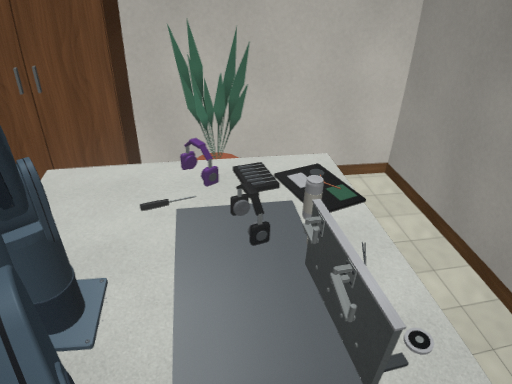

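The scene view shows the board with the long hook at (186–220, 305–341) and the short hook at (250, 260). The black headset stands at (273, 190) and the purple one at (293, 105), so the target is the candidate at (0.53, 0.30). Next I'll measure the yaw of the board and the headset.

Run:
```python
from h import *
for n in("scene","side"):
    s=viewer.snapshot(n); P=cloud(s); v=s["range_z"]>0
    m=v&(abs(P[...,0]-.529)<.1)&(abs(P[...,1]-.30)<.12)&(P[...,2]>.02)&(P[...,2]<.17)&(s["image"].max(-1)<70)
    q=P[m]
    for lo,hi in((.13,.17),(.02,.09)):
        a=q[(q[:,2]>lo)&(q[:,2]<hi)][:,:2]
        if len(a)<5: continue
        rc=cv2.minAreaRect(a.astype(np.float32)); c,e=np.linalg.eigh(np.cov(a.T)); print(n,"head",lo,len(a),a.mean(0).round(3),"long axis",e[:,1].round(3),rc)
    g=P[v&(abs(P[...,0]-.67)<.07)&(P[...,1]>-.4)&(P[...,1]<.15)&(P[...,2]>.212)&(P[...,2]<.235)]
    if len(g): c,e=np.linalg.eigh(np.cov(g[:,:2].T)); print("board top",len(g),g.mean(0).round(3),e[:,1].round(3),g.min(0).round(3),g.max(0).round(3))
    for q in("tape_roll","air_can","screw_tray","driver"): 
        pass
    a=P[v&(abs(P[...,0]-.63)<.03)&(P[...,1]>-.26)&(P[...,1]<-.13)&(abs(P[...,2]-.2)<.006)]
    if len(a): c,e=np.linalg.eigh(np.cov(a[:,:2].T)); print("arm",len(a),a.mean(0).round(3),e[:,1].round(3))
```

```text
scene head 0.13 351 [0.529 0.285] long axis [-0.236  0.972] ((0.5261808037757874, 0.2932974696159363), (0.03401973471045494, 0.12394047528505325), 14.52592658996582)
scene head 0.02 476 [0.542 0.261] long axis [-0.149  0.989] ((0.5265142917633057, 0.2907659411430359), (0.06471004337072372, 0.19593819975852966), 14.662315368652344)
board top 1869 [ 0.679 -0.107  0.222] [-0.066  0.998] [ 0.622 -0.296  0.212] [0.706 0.107 0.234]
arm 388 [ 0.633 -0.19   0.2  ] [0.043 0.999]
side head 0.13 231 [0.529 0.278] long axis [-0.299  0.954] ((0.5274823307991028, 0.28948312997817993), (0.03372811898589134, 0.11010250449180603), 17.377578735351562)
side head 0.02 454 [0.533 0.248] long axis [-0.28  0.96] ((0.5271802544593811, 0.28922200202941895), (0.0627373605966568, 0.1908574253320694), 14.913504600524902)
board top 2011 [ 0.678 -0.132  0.221] [-0.063  0.998] [ 0.622 -0.297  0.212] [0.708 0.108 0.231]
arm 482 [ 0.632 -0.19   0.2  ] [0.102 0.995]
```

Run:
```python
from h import *
for n in("scene","side"):
    s=viewer.snapshot(n); P=cloud(s); v=s["range_z"]>0
    for z0,z1 in((.216,.228),(.1,.18)):
        g=P[v&(abs(P[...,0]-.675)<.07)&(P[...,1]>-.4)&(P[...,1]<.15)&(P[...,2]>z0)&(P[...,2]<z1)]
        for lo in np.arange(-.3,.1,.05):
            a=g[(g[:,1]>lo)&(g[:,1]<lo+.02)]
            if len(a): print(n,z0,round(lo+.01,3),len(a),np.percentile(a[:,0],[5,30,50,70,95]).round(3))
```

```text
scene 0.216 -0.29 80 [0.685 0.69  0.694 0.699 0.705]
scene 0.216 -0.24 104 [0.634 0.686 0.69  0.695 0.701]
scene 0.216 -0.19 90 [0.677 0.683 0.687 0.692 0.697]
scene 0.216 -0.14 94 [0.655 0.678 0.683 0.689 0.695]
scene 0.216 -0.09 82 [0.672 0.678 0.683 0.687 0.693]
scene 0.216 -0.04 78 [0.669 0.675 0.679 0.684 0.689]
scene 0.216 0.01 73 [0.666 0.671 0.677 0.681 0.686]
scene 0.216 0.06 67 [0.662 0.669 0.673 0.677 0.682]
scene 0.1 -0.29 15 [0.69  0.702 0.703 0.703 0.704]
scene 0.1 -0.24 69 [0.698 0.701 0.702 0.705 0.708]
scene 0.1 -0.19 45 [0.695 0.696 0.696 0.696 0.697]
scene 0.1 -0.14 51 [0.651 0.692 0.693 0.693 0.694]
scene 0.1 -0.09 44 [0.69  0.691 0.691 0.691 0.692]
scene 0.1 -0.04 39 [0.687 0.687 0.688 0.688 0.688]
scene 0.1 0.01 38 [0.684 0.684 0.685 0.685 0.685]
scene 0.1 0.06 47 [0.681 0.682 0.685 0.687 0.688]
side 0.216 -0.29 134 [0.684 0.689 0.694 0.699 0.705]
side 0.216 -0.24 157 [0.624 0.682 0.687 0.694 0.702]
side 0.216 -0.19 107 [0.678 0.682 0.687 0.693 0.7  ]
side 0.216 -0.14 101 [0.673 0.678 0.683 0.69  0.696]
side 0.216 -0.09 74 [0.672 0.677 0.682 0.687 0.693]
side 0.216 -0.04 67 [0.67  0.674 0.679 0.684 0.691]
side 0.216 0.01 56 [0.666 0.67  0.675 0.68  0.688]
side 0.216 0.06 48 [0.663 0.668 0.673 0.678 0.684]
side 0.1 -0.29 348 [0.685 0.687 0.688 0.694 0.702]
side 0.1 -0.24 202 [0.682 0.683 0.684 0.684 0.685]
side 0.1 -0.19 161 [0.679 0.68  0.681 0.681 0.682]
side 0.1 -0.14 89 [0.66  0.675 0.678 0.678 0.679]
side 0.1 -0.09 9 [0.673 0.674 0.674 0.674 0.675]
side 0.1 -0.04 104 [0.671 0.672 0.673 0.673 0.673]
side 0.1 0.01 96 [0.668 0.668 0.669 0.669 0.67 ]
side 0.1 0.06 15 [0.664 0.665 0.665 0.666 0.666]
```

```bash
python3 -m inch '{"linear":[[0,0,0],[0,0,0],[0,0,0],[0,0,0],[0,0,0]],"twist":[[0,0,1],[0,0,1],[0,0,1],[0,0,1],[0,0,0.5]],"fingers":[0,0,0,0,0]}'
```

```text
clock: 1.22
tcp_pos: [0.2941, -0.5796, 0.2388]
tcp_rot: [1.0, -0.011, 0.0, -0.0]
contact_force: [-0.7, 0.2, 0.8]
grip_width: 1.001
```

```bash
python3 -m inch '{"linear":[[0.3,-0.3,-0.8],[0.3,-0.3,-0.8],[0.7,-0.7,0],[0.7,-0.7,0],[0.7,-0.7,0],[0.7,-0.7,0],[0.7,-0.7,0],[0.7,-0.7,0],[0.7,-0.7,0],[0.7,-0.7,0]],"twist":[[0,0,0],[0,0,0],[0,0,0],[0,0,0],[0,0,0],[0,0,0],[0,0,0],[0,0,0],[0,0,0],[0,0,0]],"fingers":[0,0,0,0,0,0,0,0,0,0]}'
```

```text
clock: 2.05
tcp_pos: [0.5504, -0.3405, 0.3059]
tcp_rot: [1.0, -0.024, -0.001, 0.003]
contact_force: [0.3, -0.8, -0.4]
grip_width: 0.997
```

```bash
python3 -m inch '{"linear":[[0.48,-0.65,0],[0.48,-0.65,0],[0.48,-0.65,0],[0.48,-0.65,0],[0,0,0]],"twist":[[0,0,-0.1],[0,0,-0.1],[0,0,-0.1],[0,0,-0.1],[0,0,0]],"fingers":[0,0,0,0,0]}'
python3 - <<'E'
from h import *
pose()
s=viewer.snapshot("wrist"); find(s,["long_hinge","long_pin","long_seat","short_pin"])
P=cloud(s); v=s["range_z"]>0
q=P[v&(abs(P[...,0]-.63)<.03)&(abs(P[...,1]+.24)<.04)&(abs(P[...,2]-.23)<.008)]
print(len(q),q.mean(0).round(3),q.min(0).round(3),q.max(0).round(3))
cv2.imwrite("pics/c.png",s["image"])
E
```

```text
clock: 2.47
tcp_pos: [0.6406, -0.2222, 0.3048]
tcp_rot: [1.0, 0.004, 0.001, 0.0]
contact_force: [-0.5, 1.1, -0.4]
grip_width: 1.002
2.4667 [ 0.641 -0.222  0.305] x [1.    0.008 0.002] y [ 0.008 -1.     0.001] z [ 0.002 -0.001 -1.   ] 1.002470707836594 [ 0.28  0.53 -0.02  1.38  0.01  1.23 -1.3 ] [-0.5  1.1 -0.4]
call long_hinge 0.8 [ 0.643 -0.135  0.201] [134. 185.]
call long_pin 0.7 [ 0.631 -0.246  0.213] [282. 208.]
call long_seat 0.85 [ 0.634 -0.189  0.199] [206. 197.]
255 [ 0.632 -0.244  0.228] [ 0.626 -0.25   0.222] [ 0.637 -0.239  0.231]
```

View pics/c.png

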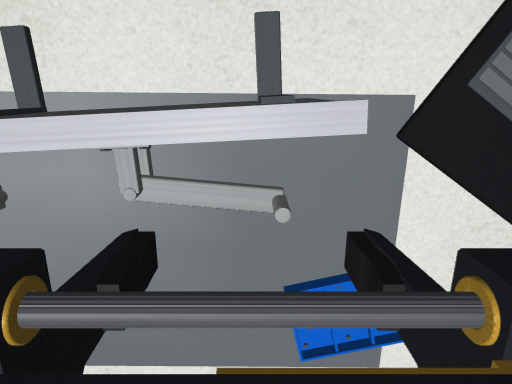

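The wrist view shows the pin top at (283, 213), slightly proud of its folded angle, and the hinge at (130, 190). I'll grip the pin with the jaws along the board.

```bash
python3 -m inch '{"linear":[[-0.22,0.55,0.3],[0,0,0.7],[0,0,0.7],[0,0,0.6],[0,0,0],[0,0,0],[0,0,0],[0,0,0],[0,0,0]],"twist":[[0,0,0],[0,0,0],[0,0,0],[0,0,0],[0,0,0],[0,0,0],[0,0,0],[0,0,0],[0,0,0]],"fingers":[0,0,0,0,0,1,1,1,1]}' 8
```

```text
clock: 3.47
tcp_pos: [0.6215, -0.2703, 0.2175]
tcp_rot: [1.0, -0.012, 0.002, 0.007]
contact_force: [0.4, 9.1, -6.9]
grip_width: 0.724
```

```bash
python3 -m inch '{"linear":[[0.1,-0.3,0],[0.1,-0.3,0],[0,0,0],[0,0,0]],"twist":[[0,0,-0.1],[0,0,-0.1],[0,0,0],[0,0,0]],"fingers":[0.4,0.4,0.4,0.4]}' 8;  python3 - <<'E'
from h import *
pose()
s=viewer.snapshot("side"); find(s,["long_pin"]); s=viewer.snapshot("scene"); find(s,["long_pin","long_hinge"])
im=s["image"][230:384,130:310]; cv2.imwrite("pics/d.png",cv2.resize(im,None,fx=4,fy=4)[:600,:720])
E
```

```text
clock: 3.8
tcp_pos: [0.6332, -0.2432, 0.2214]
tcp_rot: [1.0, 0.0, 0.006, 0.007]
contact_force: [-0.0, -0.6, 0.2]
grip_width: 0.595
3.8 [ 0.633 -0.243  0.221] x [1.    0.001 0.011] y [ 0.001 -1.     0.014] z [ 0.011 -0.014 -1.   ] 0.5954103816937435 [ 0.3   0.59 -0.01  1.49  0.02  1.05 -1.29] [-0.  -0.6  0.2]
call long_pin 0.85 [ 0.632 -0.241  0.212] [353. 311.]
call long_pin 0.55 [ 0.623 -0.24   0.222] [185. 339.]
call long_pin 0.3 [0.526 0.301 0.145] [276. 174.]
call long_hinge 0.71 [ 0.634 -0.13   0.203] [219. 305.]
```

View pics/d.png

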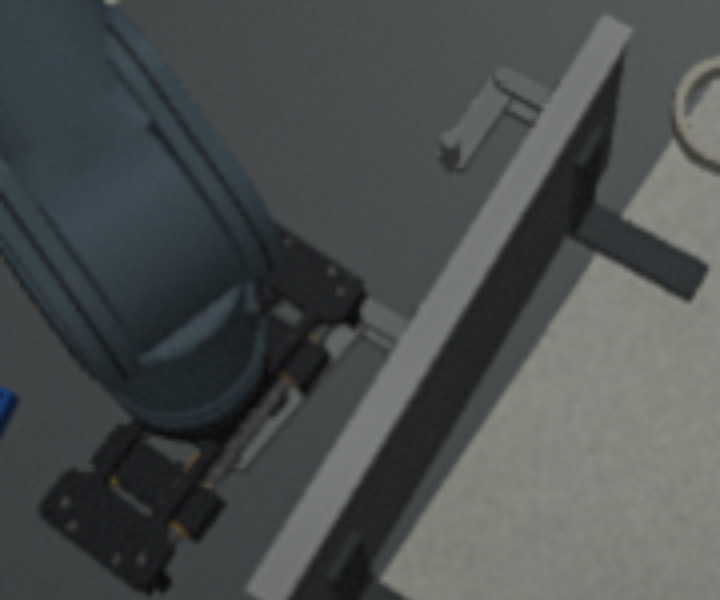

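The pin now stands between the jaws, so I'll lower a little and close.

```bash
python3 -m inch '{"linear":[[0,0,0.25],[0,0,0],[0,0,0],[0,0,0],[0,0,0],[0,0,0]],"twist":[[0,0,0],[0,0,0],[0,0,0],[0,0,0],[0,0,0],[0,0,0]],"fingers":[0.5,1,1,1,1,1]}' 8
```

```text
clock: 4.55
tcp_pos: [0.6309, -0.2463, 0.2084]
tcp_rot: [1.0, -0.002, 0.004, 0.007]
contact_force: [-0.3, 10.6, 0.2]
grip_width: 0.172
```

```bash
python3 -m inch '{"linear":[[0,0,0],[-0.36,-0.05,0],[-0.36,-0.1,0],[-0.48,-0.2,0],[-0.48,-0.3,0],[0,0,0]],"twist":[[0,0,0],[0,0,0],[0,0,0],[0,0,0],[0,0,0],[0,0,0]],"fingers":[1,1,1,1,1,1]}' 15
```

```text
clock: 5.05
tcp_pos: [0.5663, -0.2189, 0.2083]
tcp_rot: [1.0, -0.002, 0.009, 0.007]
contact_force: [1.3, 0.3, -5.6]
grip_width: 0.132
```

```bash
python3 -m inch '{"linear":[[-0.4,-0.4,0],[-0.3,-0.5,0],[-0.15,-0.5,0],[-0.1,-0.45,0],[0,0,0],[0,0,0]],"twist":[[0,0,0],[0,0,0],[0,0,0],[0,0,0],[0,0,0],[0,0,0]],"fingers":[1,1,1,1,1,1]}' 15
```

```text
clock: 5.55
tcp_pos: [0.5269, -0.1525, 0.2079]
tcp_rot: [1.0, -0.007, 0.008, 0.012]
contact_force: [-1.0, -2.7, -2.1]
grip_width: 0.127
```

```bash
python3 -m inch '{"linear":[[0,-0.22,0],[0,0,0],[0,0,0],[0,0,0]],"twist":[[0,0,0],[0,0,0],[0,0,0],[0,0,0]],"fingers":[1,1,1,1]}' 15
```

```text
clock: 5.88
tcp_pos: [0.5265, -0.1479, 0.2077]
tcp_rot: [1.0, -0.01, 0.006, 0.013]
contact_force: [-3.8, -0.4, 2.1]
grip_width: 0.13
```

```bash
python3 -m inch '{"linear":[[0,-0.2,0],[0,0,0],[0,0,0],[0,0,0],[0,0,0],[0,0,0],[0,0,-0.6],[0,0,-0.8],[0,0,-0.8],[0,0,-0.5]],"twist":[[0,0,0],[0,0,0],[0,0,0],[0,0,0],[0,0,0],[0,0,0],[0,0,0],[0,0,0],[0,0,0],[0,0,0]],"fingers":[1,1,0.6,0.4,0.4,0.4,0.4,0.2,0,0]}' 15;  python3 - <<'E'
from h import *
pose()
s=viewer.snapshot("side"); find(s,["long_pin","long_seat","long_hinge"]); s=viewer.snapshot("scene"); find(s,["long_pin","long_seat","long_hinge"])
E
```

```text
clock: 6.72
tcp_pos: [0.5252, -0.1381, 0.3145]
tcp_rot: [1.0, -0.011, 0.003, 0.013]
contact_force: [0.3, -0.6, 0.8]
grip_width: 0.71
6.7167 [ 0.525 -0.138  0.315] x [ 1.    -0.022  0.006] y [-0.022 -0.999  0.026] z [ 0.006 -0.026 -1.   ] 0.7100468257675072 [ 0.18  0.27 -0.03  1.74  0.04  1.12 -1.45] [ 0.3 -0.6  0.8]
call long_pin 0.75 [ 0.532 -0.138  0.216] [285. 275.]
call long_seat 0.64 [ 0.583 -0.135  0.201] [309. 276.]
call long_pin 0.65 [ 0.525 -0.139  0.222] [179. 281.]
call long_seat 0.85 [ 0.585 -0.138  0.207] [200. 296.]
call long_hinge 0.89 [ 0.638 -0.127  0.206] [221. 304.]
```

```bash
python3 -m inch '{"linear":[[0,-0.9,0],[0,-1,0],[0,-1,0],[0,-1,0],[0,-1,0],[0,-1,0],[0,-1,0],[0,-1,0],[0,-1,0],[0,-1,0]],"twist":[[0.25,-0.06,0],[0,0,0],[0,0,0],[0,0,0],[0,0,0],[0,0,0],[0,0,0],[0,0,0],[0,0,0],[0,0,0]],"fingers":[0,0,0,0,0,0,0,0,0,0]}' 15;python3 -m inch '{"linear":[[0,0,0],[0,0,0],[0,0,0],[0,0,0],[0,0,0],[0,0,0],[0,0,0],[0,0,0],[0,0,0],[0,0,0]],"twist":[[0,0,-1],[0,0,-1],[0,0,-1],[0,0,-1],[0,0,-1],[0,0,-1],[0,0,-1],[0,0,-1],[0,0,-1],[0,0,-1]],"fingers":[0,0,0,0,0,0,0,0,0,0]}'; python3 -c "
from h import *
pose()"
```

```text
clock: 7.95
tcp_pos: [0.5331, 0.2601, 0.2989]
tcp_rot: [1.0, -0.023, -0.01, 0.003]
contact_force: [0.9, -0.2, 0.8]
grip_width: 0.998
clock: 8.78
tcp_pos: [0.5246, 0.2749, 0.2866]
tcp_rot: [0.86, 0.509, -0.018, -0.007]
contact_force: [-0.1, 0.3, -0.1]
grip_width: 1.006
8.7833 [0.525 0.275 0.287] x [ 0.48   0.877 -0.024] y [ 0.876 -0.481 -0.031] z [-0.038 -0.006 -0.999] 1.0056527774110415 [-0.23  0.45 -0.44  1.59  0.18  1.18 -1.21] [-0.1  0.3 -0.1]
```

```bash
python3 -m inch '{"linear":[[0,0,0],[0,0,0],[0,0,0],[0,0,0],[0,0,0],[0,0,0],[0,0,0],[0,0,0],[0,0,0]],"twist":[[-0.3,0.23,-1],[0,0,-1],[0,0,-1],[0,0,-1],[0,0,-1],[0,0,-1],[0,0,-1],[0,0,0],[0,0,0]],"fingers":[0,0,0,0,0,0,0,0,0]}'
python3 - <<'E'
from h import *
o,M=pose()
s=viewer.snapshot("wrist"); find(s,["headset_band"])
P=cloud(s); v=(s["range_z"]>0)&(s["image"].max(-1)<80)
q=P[v&(abs(P[...,0]-.529)<.08)&(abs(P[...,1]-.295)<.1)&(P[...,2]>.135)&(P[...,2]<.165)]
print(len(q),q.mean(0).round(3)); print(cv2.minAreaRect(q[:,:2].astype(np.float32)), np.percentile(q[:,2],[50,95]))
cv2.imwrite("pics/e.png",s["image"])
E
```

```text
clock: 9.53
tcp_pos: [0.5214, 0.2724, 0.2768]
tcp_rot: [0.605, 0.796, -0.005, -0.004]
contact_force: [0.8, 0.1, 0.2]
grip_width: 1.001
9.5333 [0.521 0.272 0.277] x [-0.267  0.964  0.001] y [ 0.963  0.267 -0.013] z [-0.012 -0.002 -1.   ] 1.0007388460937336 [-0.12  0.47 -0.6   1.63  0.28  1.14 -0.51] [0.8 0.1 0.2]
call headset_band 0.58 [0.531 0.295 0.145] [270. 157.]
4775 [0.528 0.298 0.15 ]
((0.5287315249443054, 0.2944469451904297), (0.03391128405928612, 0.1075298860669136), 14.683331489562988) [0.1518209  0.15337364]
```

View pics/e.png

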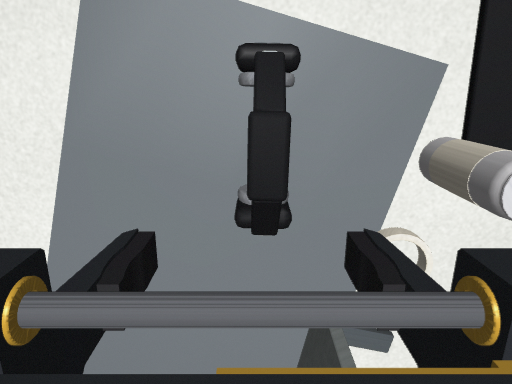

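The wrist view shows the pad at (269, 156), aligned with the tool. I'll align and descend in two stages.

```bash
python3 -m inch '{"linear":[[0.5,0.37,0.2],[0,0,0.7],[0,0,0.7],[0,0,0.5],[0,0,0],[0,0,0]],"twist":[[0,0,0],[0,0,0],[0,0,0],[0,0,0],[0,0,0],[0,0,0]],"fingers":[0,0,0,0,0,0]}'; python3 -c "
from h import *
pose()"
```

```text
clock: 10.13
tcp_pos: [0.5314, 0.2972, 0.1912]
tcp_rot: [0.611, 0.792, -0.003, -0.003]
contact_force: [0.3, -0.2, 0.4]
grip_width: 0.999
10.1333 [0.531 0.297 0.191] x [-0.254  0.967  0.001] y [ 0.967  0.254 -0.008] z [-0.008 -0.001 -1.   ] 0.999442392143671 [-0.19  0.59 -0.56  1.66  0.35  1.   -0.61] [ 0.3 -0.2  0.4]
```

```bash
python3 -m inch '{"linear":[[-0.05,0,0.5],[0,0,0.5],[0,0,0.3],[0,0,0],[0,0,0]],"twist":[[0,0,0],[0,0,0],[0,0,0],[0,0,0],[0,0,0]],"fingers":[0,0,0,0,0]}' 30
```

```text
clock: 10.55
tcp_pos: [0.535, 0.2973, 0.1441]
tcp_rot: [0.613, 0.79, 0.001, -0.001]
contact_force: [0.7, -0.6, 1.1]
grip_width: 0.998
```

```bash
python3 -m inch '{"linear":[[0,-0.1,0.15],[0,0,0],[0,0,0],[0,0,0],[0,0,0],[0,0,0],[0,0,0],[0,0,0],[0,0,0]],"twist":[[0,0,0],[0,0,0],[0,0,0],[0,0,0],[0,0,0],[0,0,0],[0,0,0],[0,0,0],[0,0,0]],"fingers":[0,0,1,1,1,1,1,1,1]}' 30; python3 -c "
from h import *
pose()"
```

```text
clock: 11.3
tcp_pos: [0.5333, 0.298, 0.1431]
tcp_rot: [0.613, 0.79, 0.004, 0.001]
contact_force: [0.2, -0.1, -0.4]
grip_width: 0.496
11.3 [0.533 0.298 0.143] x [-0.247  0.969  0.004] y [0.969 0.247 0.008] z [ 0.006  0.006 -1.   ] 0.4959531616064762 [-0.21  0.64 -0.53  1.7   0.4   0.9  -0.65] [ 0.2 -0.1 -0.4]
```

```bash
python3 -m inch '{"linear":[[-0.05,0,0.2],[0,0,0],[0,0,0],[0,0,0],[0,0,0],[0,0,0],[0,0,0]],"twist":[[0,0,0],[0,0,0],[0,0,0],[0,0,0],[0,0,0],[0,0,0],[0,0,0]],"fingers":[0.5,0.5,1,1,1,1,1]}' 30; python3 -c "
from h import *
pose()"
```

```text
clock: 11.88
tcp_pos: [0.533, 0.2955, 0.1337]
tcp_rot: [0.613, 0.79, 0.003, 0.0]
contact_force: [-0.7, -0.3, -0.1]
grip_width: 0.381
11.8833 [0.533 0.296 0.134] x [-0.248  0.969  0.004] y [0.969 0.247 0.006] z [ 0.004  0.005 -1.   ] 0.3814433654449665 [-0.21  0.65 -0.52  1.71  0.4   0.88 -0.65] [-0.7 -0.3 -0.1]
```

```bash
python3 -m inch '{"linear":[[0,0,0],[0,0,0],[0,0,-0.12],[0,0,0],[0,0,0],[0,0,0],[0,0,0],[0,0,0],[0,0,0]],"twist":[[0,0,0],[0,0,0],[0,0,0],[0,0,0],[0,0,0],[0,0,0],[0,0,0],[0,0,0],[0,0,0]],"fingers":[0.5,0.5,0.5,0.5,1,1,1,1,1]}' 30; python3 -c "
from h import *
pose()"
```

```text
clock: 12.63
tcp_pos: [0.5333, 0.2957, 0.1392]
tcp_rot: [0.613, 0.79, 0.004, 0.0]
contact_force: [-0.4, -0.8, 0.5]
grip_width: 0.387
12.6333 [0.533 0.296 0.139] x [-0.247  0.969  0.004] y [0.969 0.247 0.007] z [ 0.005  0.006 -1.   ] 0.3865785608830154 [-0.2   0.64 -0.53  1.71  0.4   0.89 -0.65] [-0.4 -0.8  0.5]
```

```bash
python3 -m inch '{"linear":[[0,0,-0.2],[0,0,-0.4],[0,0,-0.6],[0,0,-0.7],[0,0,-0.8],[0,0,-0.8],[0,0,-0.8],[0,0,-0.8],[0,0,-0.8],[0,0,-0.6]],"twist":[[0,0,0],[0,0,0],[0,0,0],[0,0,0],[0,0,0.3],[0,0,0.3],[0,0,0.3],[0,0,0.3],[0,0,0.3],[0,0,0.2]],"fingers":[1,1,1,1,1,1,1,1,1,1]}' 30
python3 - <<'E'
from h import *
pose()
s=viewer.snapshot("side"); find(s,["headset_band","long_pin"],n=2); s=viewer.snapshot("scene"); find(s,["headset_band"],n=2)
E
```

```text
clock: 13.47
tcp_pos: [0.5276, 0.291, 0.4059]
tcp_rot: [0.683, 0.73, -0.004, -0.003]
contact_force: [1.2, 0.2, -1.2]
grip_width: 0.382
13.4667 [0.528 0.291 0.406] x [-0.067  0.998 -0.002] y [ 0.998  0.067 -0.01 ] z [-0.01  -0.002 -1.   ] 0.3818475092909315 [-0.17  0.39 -0.58  1.41  0.21  1.41 -0.68] [ 1.2  0.2 -1.2]
call headset_band 0.71 [0.378 0.657 0.144] [197. 143.]
call headset_band 0.61 [0.53  0.295 0.413] [251. 104.]
call long_pin 0.58 [ 0.532 -0.138  0.215] [285. 275.]
call headset_band 0.89 [0.524 0.296 0.411] [279. 115.]
call headset_band 0.39 [0.377 0.659 0.144] [295.  84.]
```

```bash
python3 -m inch '{"linear":[[-0.4,0.05,0],[-0.8,0.05,0],[-0.9,0.05,0],[-0.9,0.05,0],[-0.9,0.05,0],[-0.9,0.05,0],[-0.9,0.05,0],[-0.9,0.05,0],[-0.9,0.05,0],[-0.9,0.05,0]],"twist":[[0,0,0],[0,0,0],[0,0,0],[0,0,0],[0,0,0],[0,0,0],[0,0,0],[0,0,0],[0,0,0],[0,0,0]],"fingers":[1,1,1,1,1,1,1,1,1,1]}' 30; python3 -m inch '{"linear":[[-0.6,0.05,0],[-0.4,0,0],[0,0,0]],"twist":[[0,0,0],[0,0,0],[0,0,0]],"fingers":[1,1,1]}' 30;python3 -c "
from h import *
pose()"
```

```text
clock: 14.55
tcp_pos: [0.5626, -0.0495, 0.3807]
tcp_rot: [0.673, 0.739, -0.019, -0.017]
contact_force: [0.0, 0.3, -1.3]
grip_width: 0.382
clock: 14.8
tcp_pos: [0.5649, -0.1033, 0.3735]
tcp_rot: [0.678, 0.734, -0.025, -0.02]
contact_force: [1.4, -0.5, -2.2]
grip_width: 0.384
14.8 [ 0.565 -0.103  0.373] x [-0.08   0.997 -0.004] y [ 0.995  0.079 -0.064] z [-0.063 -0.009 -0.998] 0.38427958335635226 [ 0.4   0.36 -0.42  1.5   0.16  1.37  0.05] [ 1.4 -0.5 -2.2]
```

```bash
python3 -m inch '{"linear":[[-0.3,0.12,-0.3],[-0.3,0.12,0],[-0.25,0.1,0],[0,0,0],[0,0,0]],"twist":[[-0.3,0,0.1],[-0.3,0,0],[0,0,0],[0,0,0],[0,0,0]],"fingers":[1,1,1,1,1]}' 30
python3 - <<'E'
from h import *
pose()
s=viewer.snapshot("side"); find(s,["headset_band","long_pin","long_seat"],n=2); s=viewer.snapshot("scene"); find(s,["headset_band","long_pin","long_seat"],n=2)
E
```

```text
clock: 15.22
tcp_pos: [0.5811, -0.1364, 0.3821]
tcp_rot: [0.682, 0.732, -0.002, -0.001]
contact_force: [0.0, 0.7, -2.0]
grip_width: 0.386
15.2167 [ 0.581 -0.136  0.382] x [-0.07   0.998 -0.001] y [ 0.998  0.07  -0.004] z [-0.004 -0.001 -1.   ] 0.38590821259608726 [ 0.45  0.36 -0.41  1.48  0.15  1.33  0.11] [ 0.   0.7 -2. ]
call headset_band 0.94 [0.378 0.659 0.145] [197. 143.]
call headset_band 0.72 [ 0.581 -0.132  0.388] [319. 198.]
call long_pin 0.75 [ 0.533 -0.14   0.213] [286. 277.]
call long_seat 0.56 [ 0.586 -0.136  0.2  ] [310. 277.]
call headset_band 0.96 [ 0.58  -0.132  0.387] [191. 263.]
call headset_band 0.73 [0.373 0.658 0.147] [294.  83.]
call long_pin 0.68 [ 0.524 -0.139  0.219] [179. 281.]
call long_seat 0.71 [ 0.588 -0.138  0.205] [201. 297.]
```

```bash
python3 -m inch '{"linear":[[0,0,0.5],[0,0,0.7],[0,0,0.7],[0,0,0.7],[0,0,0],[0,0,0]],"twist":[[0,0,0],[0,0,0],[0,0,0],[0,0,0],[0,0,0],[0,0,0]],"fingers":[1,1,1,1,1,1]}' 30; python3 -c "
from h import *
pose()"
```

```text
clock: 16.12
tcp_pos: [0.5828, -0.1356, 0.2777]
tcp_rot: [0.681, 0.732, -0.0, 0.002]
contact_force: [0.6, 1.1, -1.9]
grip_width: 0.385
16.1167 [ 0.583 -0.136  0.278] x [-0.072  0.997 -0.003] y [0.997 0.072 0.003] z [ 0.003 -0.003 -1.   ] 0.38500631588718554 [ 0.44  0.44 -0.4   1.62  0.19  1.11  0.07] [ 0.6  1.1 -1.9]
```

```bash
python3 -m inch '{"linear":[[0,-0.05,0.5],[0,0,0.5],[0,0,0.4],[0,0,0.1],[0,0,0],[0,0,0]],"twist":[[0,0,0],[0,0,0],[0,0,0],[0,0,0],[0,0,0],[0,0,0]],"fingers":[1,1,1,1,1,1]}' 30; python3 -c "
from h import *
pose()
for n in ('side','scene'):
  s=viewer.snapshot(n); find(s,['headset_band','long_pin'],n=2)
cv2.imwrite('pics/f.png',cv2.resize(viewer.snapshot('side')['image'][140:340,200:440],None,fx=3,fy=3))
"
```

```text
clock: 16.62
tcp_pos: [0.5871, -0.1363, 0.2267]
tcp_rot: [0.681, 0.732, 0.004, 0.008]
contact_force: [0.0, -0.4, -1.8]
grip_width: 0.382
16.6167 [ 0.587 -0.136  0.227] x [-0.072  0.997 -0.007] y [0.997 0.072 0.016] z [ 0.016 -0.005 -1.   ] 0.38207983041473564 [ 0.43  0.49 -0.38  1.68  0.22  1.    0.05] [ 0.  -0.4 -1.8]
call headset_band 0.78 [0.381 0.656 0.146] [197. 143.]
call headset_band 0.56 [ 0.586 -0.129  0.234] [311. 262.]
call long_pin 0.72 [ 0.529 -0.14   0.217] [284. 276.]
call headset_band 0.64 [ 0.586 -0.133  0.234] [201. 291.]
call headset_band 0.56 [0.375 0.657 0.148] [294.  83.]
call long_pin 0.48 [ 0.525 -0.141  0.22 ] [179. 282.]
```

View pics/f.png

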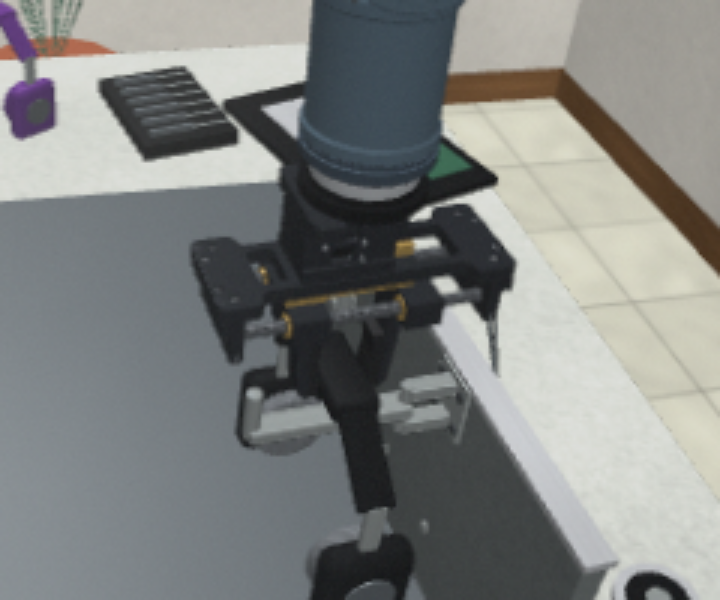

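The headband straddles the arm, with the pin left of the band at about (250, 410) in the crop. Now the final lowering.

```bash
python3 -m inch '{"linear":[[0,-0.17,0.2],[0,0,0.2],[0,0,0],[0,0,0]],"twist":[[0.15,0,0],[0,0,0],[0,0,0],[0,0,0]],"fingers":[1,1,1,1]}' 30; python3 -c "
from h import *
pose()"
```

```text
clock: 17.3
tcp_pos: [0.5789, -0.137, 0.2079]
tcp_rot: [0.681, 0.732, -0.003, 0.001]
contact_force: [0.4, -0.7, -2.7]
grip_width: 0.385
17.3 [ 0.579 -0.137  0.208] x [-0.072  0.997 -0.006] y [ 0.997  0.072 -0.003] z [-0.003 -0.007 -1.   ] 0.38538472422280384 [ 0.43  0.51 -0.38  1.7   0.23  0.98  0.04] [ 0.4 -0.7 -2.7]
```

```bash
python3 -m inch '{"linear":[[0,0,0.12],[0,0,0],[0,0,0]],"twist":[[0,0,0],[0,0,0],[0,0,0]],"fingers":[1,1,1]}' 30; python3 -c "
from h import *
pose()"
```

```text
clock: 17.55
tcp_pos: [0.5788, -0.137, 0.2022]
tcp_rot: [0.681, 0.732, -0.003, 0.001]
contact_force: [-0.5, 0.4, -2.1]
grip_width: 0.382
17.55 [ 0.579 -0.137  0.202] x [-0.072  0.997 -0.006] y [ 0.997  0.072 -0.003] z [-0.003 -0.006 -1.   ] 0.38230188176436264 [ 0.43  0.51 -0.38  1.7   0.23  0.97  0.04] [-0.5  0.4 -2.1]
```

```bash
python3 -m inch '{"linear":[[0,0,0.04],[0,0,0],[0,0,0]],"twist":[[0,0,0],[0,0,0],[0,0,0]],"fingers":[1,1,1]}' 30
```

```text
clock: 17.8
tcp_pos: [0.5792, -0.137, 0.2025]
tcp_rot: [0.681, 0.732, -0.003, 0.002]
contact_force: [-0.5, -0.0, -1.5]
grip_width: 0.382
```

Close enough. I'll open partway, because opening fully would hit the pin, and then rise.

```bash
python3 -m inch '{"linear":[[0,0,0],[0,0,0],[0,0,0],[0,0,0],[0,0,0]],"twist":[[0,0,0],[0,0,0],[0,0,0],[0,0,0],[0,0,0]],"fingers":[0.55,0.5,0.5,0.5,0.5]}' 30; python3 -c "
from h import *
pose()
for n in ('side','scene'):
  s=viewer.snapshot(n); find(s,['headset_band'],n=2)
"
```

```text
clock: 18.22
tcp_pos: [0.5805, -0.1371, 0.2034]
tcp_rot: [0.681, 0.732, -0.002, 0.003]
contact_force: [0.0, 0.6, 0.2]
grip_width: 0.496
18.2167 [ 0.58  -0.137  0.203] x [-0.072  0.997 -0.007] y [0.997 0.072 0.   ] z [ 0.001 -0.007 -1.   ] 0.4958380032272866 [ 0.43  0.51 -0.38  1.7   0.23  0.97  0.04] [0.  0.6 0.2]
call headset_band 0.91 [0.38  0.657 0.146] [197. 143.]
call headset_band 0.65 [ 0.579 -0.131  0.211] [307. 271.]
call headset_band 0.94 [ 0.578 -0.133  0.208] [199. 292.]
call headset_band 0.74 [0.374 0.658 0.144] [294.  84.]
```

```bash
python3 -m inch '{"linear":[[0,0,-0.15],[0,0,-0.3],[0,0,-0.5],[0,0,-0.8],[0,0,-0.9],[0,0,-0.9],[0,0,-0.5],[0,0,0],[0,0,0]],"twist":[[0,0,0],[0,0,0],[0,0,0],[0,0,0],[0,0,0],[0,0,0],[0,0,0],[0,0,0],[0,0,0]],"fingers":[0.5,0.5,0.5,0.5,0.5,0.5,0.5,0.5,0.5]}'; python3 -c "
from h import *
pose()
for n in ('side','scene'):
  s=viewer.snapshot(n); find(s,['headset_band','long_pin','long_seat','short_pin'],n=2)
  if n=='side': cv2.imwrite('pics/g.png',cv2.resize(s['image'][140:340,200:440],None,fx=3,fy=3))
"
```

```text
clock: 19.17
tcp_pos: [0.5794, -0.1349, 0.3797]
tcp_rot: [0.681, 0.732, -0.002, 0.003]
contact_force: [-0.6, 0.2, -0.5]
grip_width: 0.506
19.1667 [ 0.579 -0.135  0.38 ] x [-0.073  0.997 -0.007] y [0.997 0.073 0.002] z [ 0.002 -0.007 -1.   ] 0.5063180310440011 [ 0.45  0.36 -0.41  1.49  0.15  1.32  0.1 ] [-0.6  0.2 -0.5]
call headset_band 0.64 [0.379 0.658 0.143] [197. 143.]
call headset_band 0.61 [ 0.578 -0.13   0.21 ] [306. 272.]
call long_pin 0.96 [ 0.532 -0.139  0.213] [285. 276.]
call long_pin 0.57 [ 0.583 -0.137  0.204] [309. 276.]
call long_seat 0.68 [ 0.583 -0.137  0.201] [309. 277.]
call short_pin 0.77 [ 0.63  -0.024  0.22 ] [316. 233.]
call headset_band 0.8 [ 0.575 -0.132  0.21 ] [198. 291.]
call headset_band 0.56 [0.374 0.661 0.147] [294.  83.]
call long_pin 0.82 [ 0.525 -0.139  0.218] [179. 281.]
call long_seat 0.57 [ 0.586 -0.139  0.204] [200. 297.]
call short_pin 0.73 [ 0.627 -0.024  0.215] [241. 267.]
```

View pics/g.png

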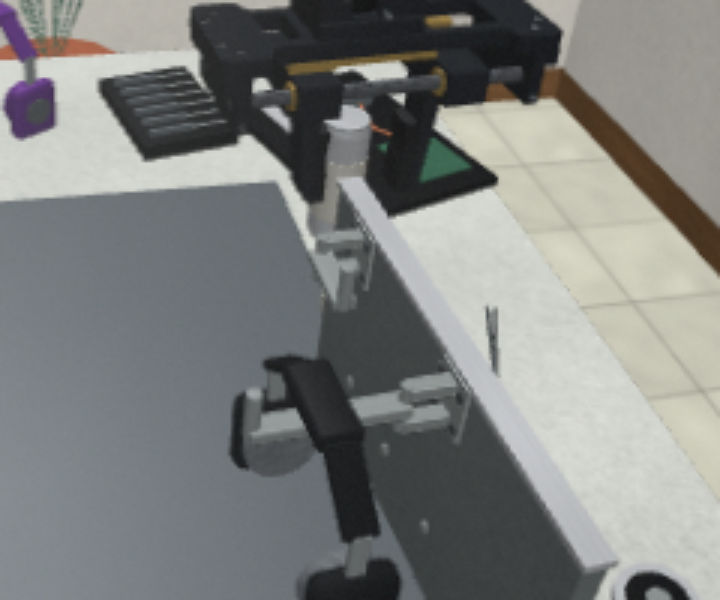

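The headset hangs upright on the straight-out long hook, with the band at (330, 410) in the crop. The gripper is clear above it and the short hook is still folded.

```bash
python3 -c "
from h import *
print(workorder.close_job())"
```

```text
the job is handed in; nothing more can be done
None
```

The headset is hanging on the long hook and the job is handed in. No verdict comes back, so these are my own last checks.

- **Long hook:** I gripped its pin and swung it out. The pin now sits at about (0.53, -0.14), which puts the arm at roughly 1.55 rad by my estimate.
- **Headset:** I lifted the black one by its pad and lowered it onto the arm. The band centre is at about (0.577, -0.131, 0.210). That is about 8 mm towards the pin, 6 mm sideways and 8–10 mm above the arm's top (nominally 200 mm), all within the limits. The networks read the arm 1–4 mm higher than that. In the last picture it hangs upright.
- **Short hook:** its pin was still at about (0.63, -0.024), the same as at the start, so it stayed folded.
- **Robot:** the gripper was about 17 cm above the band and touching nothing when I handed in at about 19 s.
- **Contact on the way:** on the first try at the pin, the tool overshot by about 26 mm and a finger pressed the pin with about 9 N. I re-centred and gripped it properly.
- **Not measured:** I did not check the bystanders one by one; the arm never went near them. None looked moved in the last side crop, but the screw tray and the driver are outside it.

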